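# Unlatch the carving hold-down and hold its bar up off the ball

## Task

The carved panel is clamped in the jig under a hinged steel hold-down bar, whose nose is latched over a ball stud. Without lifting the bar yet, pull the spring latch fully out sideways by its upright knob; then, keeping it out, lift the bar's nose off the ball to at least a hand's breadth (80 mm) above it, without letting the bar fall, so that the carver could take the panel out. Finish while still holding the bar raised and still (the program ends with the bar in the gripper, nothing is let go), and leave the panel, mallet, chisel and sharpening stone where they lie.

Things in the scene. Friction and masses are not known exactly. Their poses are not given: they have to be found in the camera images.
- jig: The holding jig, screwed to the bench: a plywood base board 420 x 150 x 20 mm with steel hardware. Its origin is on the bench directly below the ball stud; its own +x runs along the board from the ball to the hinge, its +z is up. The board reaches from 60 mm before the origin to 360 mm beyond it along x and 75 mm to either side. It does not move. Its place and yaw differ each time
- ball (a point): Centre of the steel ball stud (32 mm across, flat underneath, on a 14 mm neck) at the jig's origin, 78 mm above the bench; axes as the jig's
- hinge (a point): The bar's hinge axis, 310 mm along the jig's +x from the ball and 85 mm above the bench; the axis is level and along the jig's y. Axes as the jig's
- socket (a point): Centre of the hollow coupler at the bar's nose (dark steel, 64 mm along the bar x 48 mm wide, top 108 mm above the bench when down). It sits exactly at the ball's centre when the bar is down and rises on a 310 mm arc about the hinge; axes are the bar's (as the jig's when down). The bar itself is 30 mm wide, its top 100 mm above the bench
- grip (a point): Middle of the upright aluminium knob of the latch: a round post 16 mm across, its straight part reaching from 28 mm below to 18 mm above this point, ending in an 18 mm round head (top 29 mm above this point). With the bar down and the latch in, this point is at 45 mm to the jig's -y side of the ball and 140 mm above the bench, that is 32 mm above the coupler's top. Knob and latch ride on the bar's coupler, so lifting by the knob lifts the bar. Axes are the bar's
- latch (a joint): Sideways travel of the latch and its knob, m: 0 = in (locked), growing as it is pulled towards the jig's -y (away from the bar), stop at 0.016. A spring pushes it back in with 4 N at 0 and 10 N at the stop. While it is out less than about 0.006 and the bar is down, its bolt lies under the ball and the bar cannot be lifted
- bar (a joint): Angle of the hold-down bar, rad: 0 = down on the ball, growing as the nose rises (turning about the jig's +y at the hinge), stop at 0.7. The bar weighs 0.5 to 1 kg (lifting it at the nose takes 2 to 7 N) and falls back if let go. At 0.30 rad the nose has risen by 92 mm
- panel_centre (a point): Centre of the loose carved wooden panel, 190 mm along the bar x 270 mm across x 28 mm thick, lying on the jig's board under the bar between ball and hinge; to be left alone
- mallet: Round wooden carver's mallet lying on the bench, head 60 mm across and 110 mm long, handle 130 mm to its +x; origin below the head's middle; to be left alone
- chisel: Chisel lying on the panel beside the bar, on the side away from the latch, 240 mm long along its x, 24 mm wide, 18 mm high, origin under its middle; to be left alone
- stone: Sharpening stone in a wooden tray, 170 x 66 x 30 mm, origin under its middle; to be left alone

How it is judged:
On the way, in this order (a step that is already met when the one before it is completed fails the run):
1. the latch is pulled out sideways while the bar is still down on the ball (value of joint latch above 0.011 m and value of joint bar below 0.025 rad), for 0.1 s.
2. the bar's nose is lifted clear of the ball (z of socket in the frame of ball above 0.05 m), for 0.2 s.
At the end, for the whole second after the job is handed in: the coupler's centre is at least 70 mm above the ball's centre and still (under 0.1 rad/s), the gripper is in contact with bar or latch with over 0.5 N and carries it, the panel lies within 20 mm and the other things within 30 mm of where they were (z of socket in the frame of ball above 0.07 m and velocity of joint bar between -0.1 and 0.1 rad/s and (contact force between the fingers and latch above 0.5 N or contact force between the fingers and bar above 0.5 N) and distance of panel_centre from where it was at the start of the episode below 0.02 m and distance of each of mallet, chisel, stone from where it was at the start of the episode below 0.03 m); the arm keeps its last pose, push and grip.
It fails at once if the bar is let fall (velocity of joint bar below -1.5 rad/s).
It fails at once if the panel is shoved (distance of panel_centre from where it was at the start of the episode above 0.02 m).
It fails at once if the mallet is pushed away (distance of mallet from where it was at the start of the episode above 0.03 m).
It fails at once if the chisel is pushed away (distance of chisel from where it was at the start of the episode above 0.03 m).
It fails at once if the sharpening stone is pushed away (distance of stone from where it was at the start of the episode above 0.03 m).
It also fails if it takes over 35 s, if anything falls off the work surface, if the arm or the gripper's body presses on something with over 40 N, if the wrist force passes 120 N, or if a joint passes its speed limit or range.

## Robot

A 6-joint arm with a two-finger parallel gripper is mounted at the origin on the work surface. World frame = base frame: x ahead of the robot, y to its left, z up, the work surface at z = 0. Lengths are in m, angles in rad, forces in N, time in s.
With the tool pointing down it reaches from about 0.3 to 0.875 m from the base axis. Payload 4.2 kg.
Tool frame: the origin (TCP) lies on the centre line of the jaws, within the pads' length; the fingertips stand 19 mm ahead of it and the grasp point (between the pads) is the TCP; x points along the fingers, y is the direction in which the jaws open and shut, and the axes are right-handed (so a half turn about x gives the same grasp; the last joint's range is limited). The gripper opens to 85 mm and grips with 20 to 120 N. Pads are 22 mm wide; open, the fingers measure 114 mm over their backs; the gripper's body (76 mm by 85 mm) begins 54 mm behind the grasp point. The pads swing forward as they close: fully open they stand 13 mm farther back than shut.
Start: joints at [-1.222, 0.32, 1.565, -0, 1.257, -0.02], TCP at [0.207, -0.536, 0.25] pointing down, gripper open.
Joint ranges: [-3.11, 3.11], [-0.84, 2.01], [0.21, 2.61], [-1.34, 4.49], [0.05, 2.63], [-2.56, 2.56]. Speed limits (rad/s): [2.57, 2.57, 3.14, 3.14, 3.14, 3.14].

## Interface

Orientations are given as [roll, pitch, yaw] about the fixed x, y, z axes, in that order (R = Rz(yaw) Ry(pitch) Rx(roll)).
In Python, from cell import arm gives the robot as it stands. The module is installed in compiled form; this text tells all that it offers. Calls block until the motion is done:
- arm.movep(position, orientation): joint-space move of the TCP to a pose.
- arm.servo_line(position, orientation=None, rate=0.15, max_force=None): straight line of the TCP; orientation=None keeps the orientation; rate is the mean speed in m/s. With max_force (N) it stops when the force on the tool has changed by that much, and returns True; else False.
- arm.set_joints(angles): joint-space move.
- arm.command_gripper(opening, grip_force=None): opening from 0.0 (shut) to 1.0 (fully open); grip_force is the grip in N (None keeps the last); returns when the fingers have stopped.
- arm.dwell(seconds).
- arm.solve_ik(position, orientation): joint angles nearest the present ones, or None.
- arm.read_state(): the state.
- arm.camera(name): name is "scene" or "top" or "wrist"; returns a dict with "image" (480x640x3 uint8, red, green, blue), "depth" (480x640 float32, m along the optical axis (not along the pixel's ray), 0 where there is no reading), "fov_y" (degrees; the focal length in pixels is half the picture's height over the tangent of half this angle, whatever the lens; pixels are square), "cx", "cy" (the principal point, pixels), "world_from_camera" (4x4, takes a point from camera to world coordinates). Camera axes: x right, y down, z forward; pixel columns grow to the right and rows downward; lengths in m; the calibration is good to about 2 mm. A picture is of the moment at which its call begins.
A pose or a line that the arm cannot do raises arm.PlanningError and nothing moves.
- arm.hand_in(): hands the job in, once; it reports no verdict.
The state is a dict: "t": time; "q": joint angles; "joint_vel": joint speeds; "effort": joint torques, N m; "ee_pos": TCP position; "ee_rot": TCP orientation; "ft_force": force on the tool from outside, world axes, zero at the start; "torque": the same for the moment, N m; "finger_gap": opening from 0.0 (shut) to 1.0 (fully open).
Only numpy, scipy, OpenCV 4.12 (cv2) and the standard library are available. Lean on these libraries where they do the work, as an engineer would, in place of code of your own. Each camera call takes 0.05 s, during which the arm holds its last target.

## Working session

There is one attempt and no reset: what is moved stays moved. The work goes in short steps, each a Python script; the robot and the scene stay as the last script left them, time stands still between calls to the robot, and variables do not carry over. Pictures are saved under pics/ and viewed, and the job is handed in when it is done.

```bash
mkdir -p pics
python3 - <<'E'
from cell import arm
import cv2,numpy as np
for n in ["scene","top","wrist"]:
    c=arm.camera(n); cv2.imwrite(f"pics/{n}0.png",c["image"][:,:,::-1]); np.savez(f"{n}0.npz",**c)
    print(n,c["fov_y"],c["cx"],c["cy"],np.round(c["world_from_camera"],3).tolist())
s=arm.read_state();print(s["t"],s["ee_pos"],s["ee_rot"],s["ft_force"],s["finger_gap"])
E
```

```text
scene 47.964658762109465 316.58466591143605 235.4104016056309 [[-0.466, 0.647, -0.604, 1.117], [0.884, 0.356, -0.302, 0.195], [0.019, -0.675, -0.738, 0.743], [0.0, 0.0, 0.0, 1.0]]
top 49.64086663856453 317.081662781388 234.13769504675454 [[-0.013, -1.0, 0.022, 0.561], [-1.0, 0.013, 0.004, -0.091], [-0.004, -0.022, -1.0, 0.946], [0.0, 0.0, 0.0, 1.0]]
wrist 61.420395100821274 322.753791980221 235.51584946784368 [[0.361, -0.882, -0.304, 0.286], [-0.933, -0.342, -0.117, -0.507], [-0.001, 0.325, -0.946, 0.374], [0.0, 0.0, 0.0, 1.0]]
0.15 [ 0.20717844 -0.53603477  0.24969196] [-1.61039636  1.56948745  1.89996284] [-0.18778123 -0.39889645 -0.58898012] 1.0017189636802495
```

View pics/scene0.png

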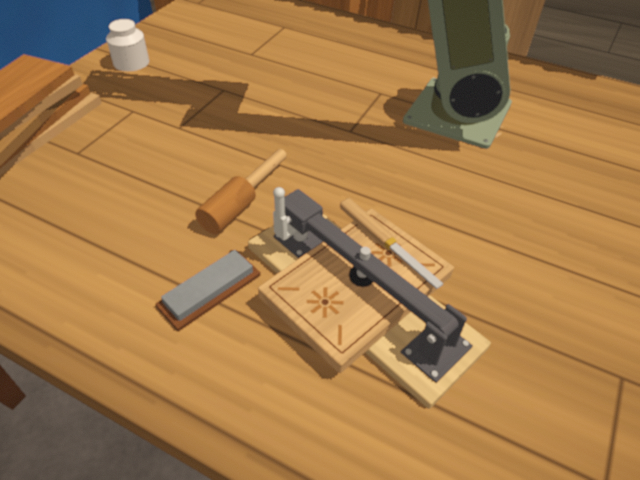

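View pics/top0.png

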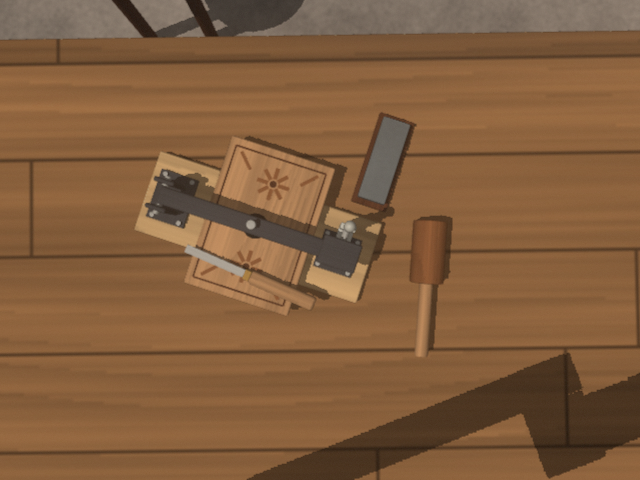

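The scene view shows the knob at px (280,205) and the bar running to the hinge at (445,330). In the top view the knob head is at (348,229), the coupler at (338,252), the hinge at (170,197), the stone at (384,162) and the mallet at (429,250). Next I'll measure these.

```bash
cat > h.py <<'E'
import numpy as np,cv2
def cloud(c):
    d=c["depth"];h,w=d.shape;f=h/2/np.tan(np.radians(float(c["fov_y"]))/2)
    v,u=np.mgrid[:h,:w];P=np.stack([(u-c["cx"])/f*d,(v-c["cy"])/f*d,d],-1)
    M=c["world_from_camera"];W=P@M[:3,:3].T+M[:3,3];W[d<=0]=np.nan;return W
def ray(c,u,v,z):
    f=480/2/np.tan(np.radians(float(c["fov_y"]))/2);M=c["world_from_camera"]
    r=M[:3,:3]@np.array([(u-c["cx"])/f,(v-c["cy"])/f,1]);o=M[:3,3];return o+r*(z-o[2])/r[2]
E
python3 - <<'E'
import numpy as np,cv2
from h import *
c=dict(np.load("top0.npz"));W=cloud(c);z=W[...,2]
im=c["image"].astype(int);dark=(im.max(2)<85)
roi=np.zeros(z.shape,bool);roi[140:310,130:390]=1
print("bench z",np.nanmedian(z[380:420,50:200]))
m=roi&dark&(z>.09)&(z<.115);P=W[m];print(m.sum())
# bar strip only
b=m&(z<.104);
vx,vy,x0,y0=cv2.fitLine(P[:,:2].astype(np.float32),cv2.DIST_HUBER,0,.01,.01).ravel()
d=np.array([vx,vy]);d*=np.sign(d[1]);print("dir",d,"yaw",np.arctan2(d[1],d[0]))
s=(P[:,:2]-[x0,y0])@d;n=np.array([-d[1],d[0]]);t=(P[:,:2]-[x0,y0])@n
for lo in np.arange(s.min(),s.max(),.02):
    k=(s>=lo)&(s<lo+.02);print(np.round([lo,t[k].min(),t[k].max(),np.median(P[k,2])],4),k.sum())
cp=P[P[:,2]>.104];sc=(cp[:,:2]-[x0,y0])@d;tc=(cp[:,:2]-[x0,y0])@n
print("coupler",np.percentile(sc,[0,2,98,100]),np.percentile(tc,[2,98]),)
k=roi&(z>.155);print("knob",k.sum(),np.nanmean(W[k],0),np.nanmax(z[k]), np.argwhere(k).mean(0))
C=np.array([x0,y0])+d*np.percentile(sc,[2,98]).mean()+n*np.percentile(tc,[2,98]).mean();print("coupler c",C)
print("expected knob",C-.045*n)
s2=dict(np.load("scene0.npz"));S=cloud(s2);kk=np.zeros(z.shape,bool);kk[185:235,270:292]=1
kk&=(S[...,2]>.12)&(S[...,2]<.2)&(s2["image"].min(2)>110);print("scene knob",kk.sum(),np.nanmean(S[kk],0),np.nanmax(S[kk][:,2]))
for nm,a in dict(stone=z[120:200,360:410],mallet=z[225:280,415:445],chisel=z[270:300,250:310]).items(): print(nm,np.nanmax(a))
for u,v in [(413,124),(382,113),(353,203),(383,211)]: print("stone corner",ray(c,u,v,.03)[:2].round(3))
for u,v in [(413,220),(447,220)]: print("mallet",ray(c,u,v,.03)[:2].round(3))
E
```

```text
bench z -0.0007160553484167886
4303
dir [0.32559687 0.94550866] yaw 1.2391535
[-0.168  -0.0229  0.0242  0.1069] 342
[-0.148  -0.0259  0.0241  0.1069] 368
[-0.128  -0.0231  0.0241  0.1071] 362
[-0.108  -0.0233  0.0224  0.0996] 236
[-0.088  -0.0141  0.0155  0.0989] 216
[-0.068  -0.0142  0.0138  0.0992] 213
[-0.048  -0.0142  0.0137  0.099 ] 210
[-0.028  -0.0143  0.0137  0.099 ] 211
[-0.008  -0.0144  0.0152  0.0992] 201
[ 0.012  -0.0144  0.0152  0.0988] 140
[ 0.032  -0.0145  0.0135  0.0993] 205
[ 0.052  -0.0145  0.0134  0.0994] 211
[ 0.072  -0.0146  0.0139  0.0991] 208
[ 0.092  -0.0142  0.0134  0.0993] 205
[ 0.112  -0.0143  0.0154  0.0993] 216
[ 0.132  -0.0143  0.0154  0.0992] 218
[ 0.152  -0.0286  0.0273  0.0993] 336
[ 0.172  -0.027   0.0271  0.098 ] 205
coupler [-0.16799032 -0.16580077 -0.10546043  0.18692305] [-0.02201037  0.02304837]
knob 108 [ 0.58950027 -0.13789038  0.16503305] 0.1700866866620342 [226.23148148 350.05555556]
coupler c [ 0.54762198 -0.12259008]
expected knob [ 0.59016987 -0.13724194]
scene knob 229 [ 0.59377692 -0.13516983  0.14877664] 0.1710577009517199
stone 0.034356572141824526
mallet 0.06264663963398687
chisel 0.0698260102150221
stone corner [ 0.774 -0.26 ]
stone corner [ 0.795 -0.206]
stone corner [ 0.635 -0.152]
stone corner [ 0.621 -0.205]
mallet [ 0.604 -0.257]
mallet [ 0.603 -0.317]
```

View pics/wrist0.png

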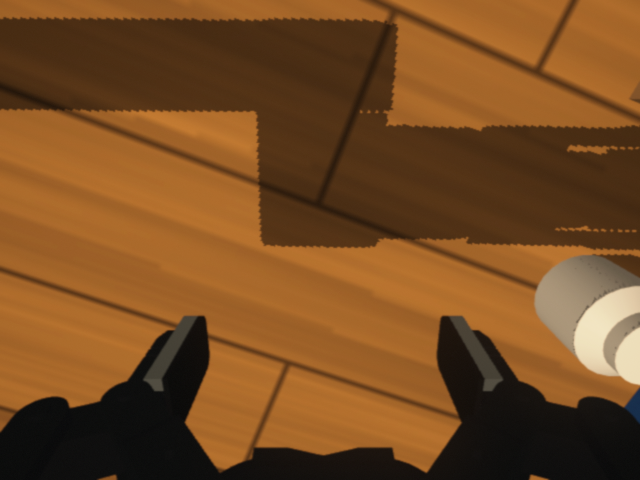

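The measurements agree. The knob is at (0.590, -0.138) in the top cloud. The scene cloud gives the same once I shift its visible surface by the knob radius. The coupler predicts (0.590, -0.137), and the top is at 0.170. I'll approach straight down with the jaws opening along the jig's y, so the pull goes through pad faces.

```bash
cat >> h.py <<'E'
from scipy.spatial.transform import Rotation as Ro
import warnings;warnings.filterwarnings("ignore")
d=np.array([.32560,.94551,0]);n=np.array([-d[1],d[0],0]);up=np.array([0,0,1.])
BALL=np.array([.5476,-.1226,.078]);HINGE=BALL+.310*d+np.array([0,0,.007])
KNOB=np.array([.5897,-.1376,.136])
def rot(sign,a=0.):
    y=sign*n;x=-up;R=np.stack([x,y,np.cross(x,y)],1)
    return Ro.from_rotvec(a*n)*Ro.from_matrix(R)
def rpy(r): return r.as_euler("xyz").tolist()
E
python3 - <<'E'
from cell import arm
from h import *
q0=np.array(arm.read_state()["q"])
for s in (1,-1):
    for p,a in ((KNOB+.09*up,0),(KNOB,0),(KNOB-.016*n,0),(HINGE+Ro.from_rotvec(.32*n).apply(KNOB-.016*n-HINGE),.32)):
        q=arm.solve_ik(p.tolist(),rpy(rot(s,a)));print(s,None if q is None else np.round(q,2))
E
```

```text
1 None
1 None
1 None
1 None
-1 [-0.25  0.38  1.53 -0.    1.23  0.08]
-1 [-0.25  0.46  1.65 -0.    1.03  0.08]
-1 [-0.25  0.48  1.62 -0.    1.05  0.08]
-1 [-0.05  0.45  1.44 -0.32  1.35  0.36]
```

Run:
```python
from cell import arm
from h import *
r=rpy(rot(-1))
arm.movep((KNOB+.1*up).tolist(),r)
c=arm.camera("wrist");cv2.imwrite("pics/wrist1.png",c["image"][:,:,::-1])
c2=c;W=cloud(c);f=240/np.tan(np.radians(c["fov_y"])/2);M=np.linalg.inv(c["world_from_camera"])
p=M[:3,:3]@(KNOB+.033*up)+M[:3,3];print("pred head px",p[0]/p[2]*f+c["cx"],p[1]/p[2]*f+c["cy"])
k=(W[...,2]>.158)&(W[...,2]<.175)&(np.hypot(W[...,0]-KNOB[0],W[...,1]-KNOB[1])<.03);print(k.sum(),np.nanmean(W[k],0),np.argwhere(k).mean(0))
s=arm.read_state();print(s["t"],s["ee_pos"],s["ft_force"])
```

```text
pred head px 320.60154446359115 265.8051352688286
872 [ 0.59103131 -0.13749711  0.16633678] [262.83600917 322.97362385]
2.1917 [ 0.58942156 -0.13866201  0.23605208] [ 0.1162705   0.68563566 -0.55681774]
```

View pics/wrist1.png

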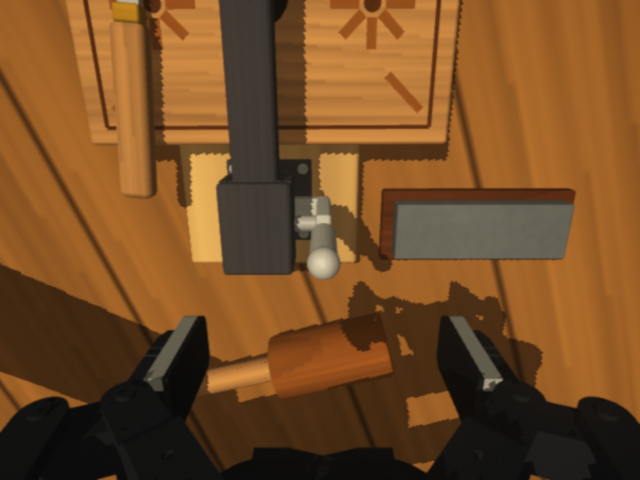

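The wrist view shows the knob head at px (323,263), and I predicted (321,266). It sits midway between the fingers at 205 and 440, with coupler, stone and mallet clear of the descent. I'll descend and grip.

Run:
```python
from cell import arm
from h import *
print(arm.servo_line(KNOB.tolist(),rate=.08,max_force=10))
s=arm.read_state();print(s["t"],s["ee_pos"],s["ft_force"])
arm.command_gripper(0.0,grip_force=60)
s=arm.read_state();print(s["t"],s["ee_pos"],s["ft_force"],s["finger_gap"])
c=arm.camera("wrist");cv2.imwrite("pics/wrist2.png",c["image"][:,:,::-1])
c=arm.camera("scene");cv2.imwrite("pics/scene2.png",cv2.resize(c["image"][130:290,200:420,::-1],None,fx=3,fy=3))
```

```text
False
3.5917 [ 0.59008227 -0.13768063  0.13661117] [-0.10727892 -0.61476055 -0.2295954 ]
4.2417 [ 0.58998616 -0.13769346  0.13621398] [ 0.93198825 -0.46214481  0.77297864] 0.1714241952878487
```

View pics/wrist2.png

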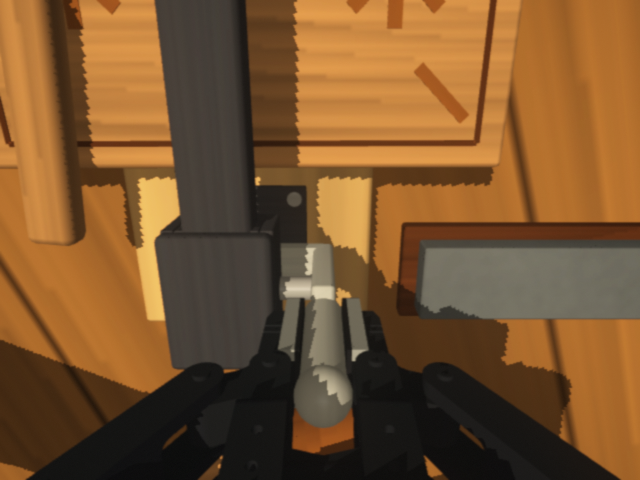

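View pics/scene2.png

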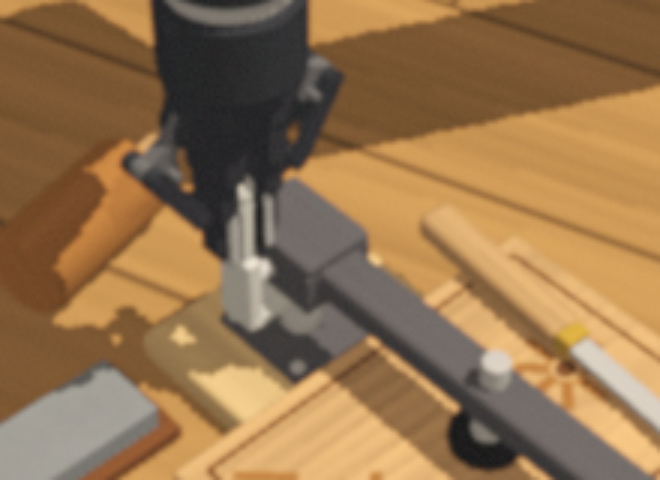

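The knob (px 322, rows 300-420) is held between both pads, and the gap of 14.6 mm fits the 16 mm post. Next I'll pull sideways with a force guard.

Run:
```python
from cell import arm
from h import *
s=arm.read_state();p0=np.array(s["ee_pos"]);f0=np.array(s["ft_force"])
for k in (.008,.013,.0155):
    r=arm.servo_line((KNOB-k*n).tolist(),rate=.03,max_force=25)
    s=arm.read_state();dp=np.array(s["ee_pos"])-p0;f=np.array(s["ft_force"])-f0
    print(k,r,"t",s["t"],"out",round(-dp@n,4),"z",round(dp[2],4),"along",round(dp@d,4),"F n,d,z",np.round([f@n,f@d,f[2]],2),s["finger_gap"])
arm.dwell(.2)
c=arm.camera("wrist");cv2.imwrite("pics/wrist3.png",c["image"][:,:,::-1])
```

```text
0.008 False t 4.7583 out 0.0061 z -0.0001 along 0.0 F n,d,z [ 8.02 -0.3   4.24] 0.17073825497970693
0.013 False t 5.075 out 0.0106 z -0.0001 along -0.0 F n,d,z [ 9.82 -0.04  5.21] 0.17388320328219742
0.0155 False t 5.325 out 0.0128 z -0.0002 along 0.0 F n,d,z [10.1  -0.23  5.34] 0.17058129938993322
```

View pics/wrist3.png

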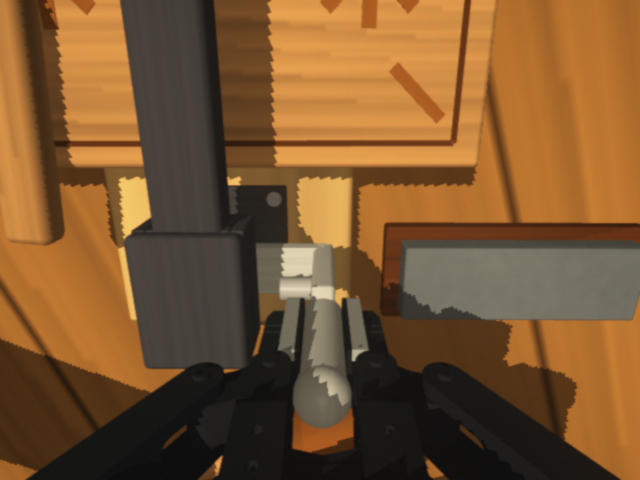

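The latch (bright plate, px 258-330) has come out about 13 mm by TCP travel. The arm yields about 2.7 mm, so I'll pull on towards the stop, then lift along the hinge arc, turning the tool with the bar.

Run:
```python
from cell import arm
from h import *
p0=np.array([.58998616,-.13769346,.13621398])
K=KNOB-.0190*n
def rep(tag,a):
    s=arm.read_state();v=np.array(s["ee_pos"])-p0;f=np.array(s["ft_force"])
    print(tag,"t",round(s["t"],2),"out",round(-v@n,4),"z",round(v[2],4),"F n,d,z",np.round([f@n,f@d,f[2]],1),round(s["finger_gap"],3))
    return s,f
r=arm.servo_line(K.tolist(),rate=.03,max_force=25);arm.dwell(.2);rep(r,0)
for a in (.03,.06,.1,.14):
    R=Ro.from_rotvec(a*n)
    r=arm.servo_line((HINGE+R.apply(K-HINGE)).tolist(),rpy(rot(-1,a)),rate=.05,max_force=30)
    s,f=rep(a,a)
    if r or np.linalg.norm(f)>35: print("stop");break
c=arm.camera("scene");cv2.imwrite("pics/scene4.png",cv2.resize(c["image"][100:340,180:500,::-1],None,fx=2.4,fy=2.4))
c=arm.camera("wrist");cv2.imwrite("pics/wrist4.png",c["image"][:,:,::-1])
```

```text
False t 6.04 out 0.0158 z -0.0002 F n,d,z [9.8 0.2 6.2] 0.168
0.03 t 6.38 out 0.0146 z 0.0069 F n,d,z [ 9.4 -2.8 -2.9] 0.168
0.06 t 6.72 out 0.0147 z 0.0161 F n,d,z [ 9.5 -2.  -4.3] 0.173
0.1 t 7.12 out 0.0148 z 0.0284 F n,d,z [ 9.4 -2.4 -4. ] 0.172
0.14 t 7.53 out 0.0149 z 0.0405 F n,d,z [10.3 -2.2 -3. ] 0.171
```

View pics/scene4.png

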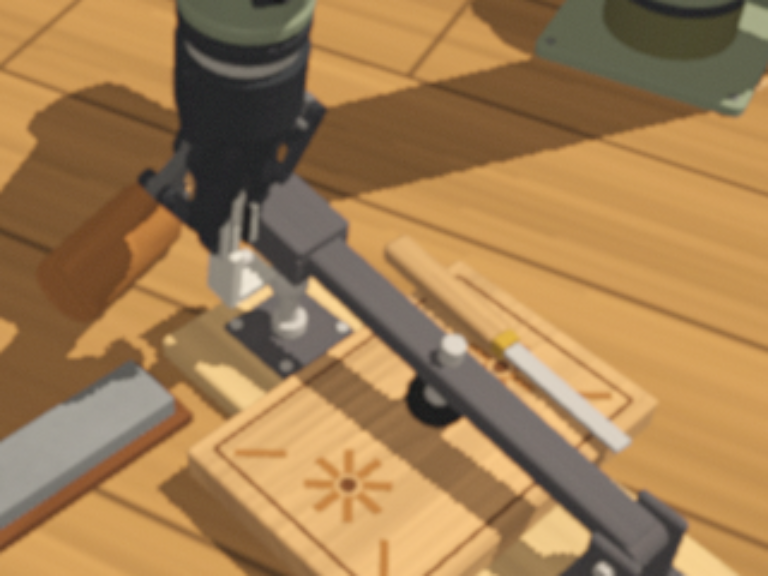

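View pics/wrist4.png

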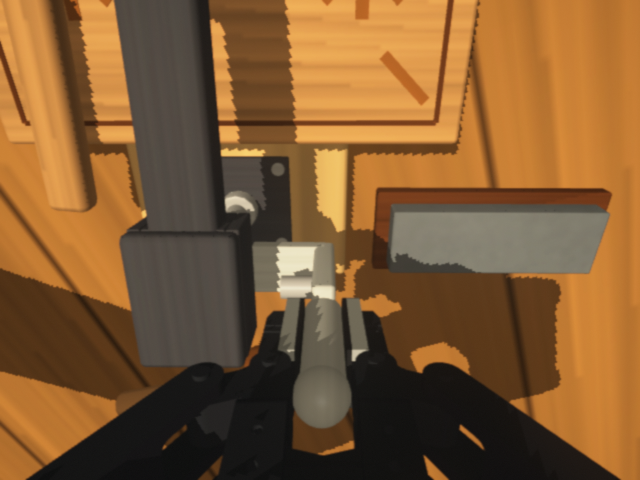

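The bar is off the ball stud (scene px (290,318)), the latch is still out and the knob has not moved in the pads. I'll continue to 0.33 rad.

Run:
```python
from cell import arm
from h import *
p0=np.array([.58998616,-.13769346,.13621398]);K=KNOB-.0190*n
for a in (.18,.22,.26,.3,.33):
    R=Ro.from_rotvec(a*n)
    r=arm.servo_line((HINGE+R.apply(K-HINGE)).tolist(),rpy(rot(-1,a)),rate=.06,max_force=30)
    s=arm.read_state();v=np.array(s["ee_pos"])-p0;f=np.array(s["ft_force"])
    print(a,r,"t",round(s["t"],2),"out",round(-v@n,4),"z",round(v[2],4),"F",np.round([f@n,f@d,f[2]],1),round(s["finger_gap"],3))
    if r: break
arm.dwell(.6)
s=arm.read_state();print(s["t"],s["ee_pos"],np.abs(s["joint_vel"]).max())
c=arm.camera("scene");cv2.imwrite("pics/scene5.png",c["image"][:,:,::-1])
c=arm.camera("top");cv2.imwrite("pics/top5.png",c["image"][:,:,::-1])
W=cloud(c);g=((W-HINGE)@d);t=(W-HINGE)@n
m=(c["image"].max(2)<85)&(np.abs(t)<.012)&(g<-.06)&(g>-.2)&(W[...,2]>.09)
A=np.polyfit(g[m],W[...,2][m],1);print("bar angle from depth",m.sum(),np.arctan(-A[0]))
c0=dict(np.load("top0.npz"))
df=np.abs(c["image"].astype(int)-c0["image"]).max(2)>60
print("stone diff",df[110:210,380:412].mean(),"mallet handle",df[285:355,412:435].mean(),"chisel",df[245:275,185:245].mean())
```

```text
0.18 False t 7.98 out 0.015 z 0.0526 F [ 8.9 -2.9 -3.2] 0.167
0.22 False t 8.34 out 0.0151 z 0.0644 F [ 9.  -3.1 -3.6] 0.17
0.26 False t 8.7 out 0.0152 z 0.0761 F [ 9.  -2.5 -3.5] 0.17
0.3 False t 9.06 out 0.0153 z 0.0875 F [ 9.6 -3.1 -3.2] 0.172
0.33 False t 9.37 out 0.0153 z 0.096 F [ 9.8 -2.9 -3.1] 0.171
9.9667 [ 0.61497007 -0.11206325  0.23187626] 0.00170372506563035
bar angle from depth 1775 -1.0835053524196994
stone diff 0.0 mallet handle 0.14658385093167703 chisel 0.22444444444444445
```

View pics/scene5.png

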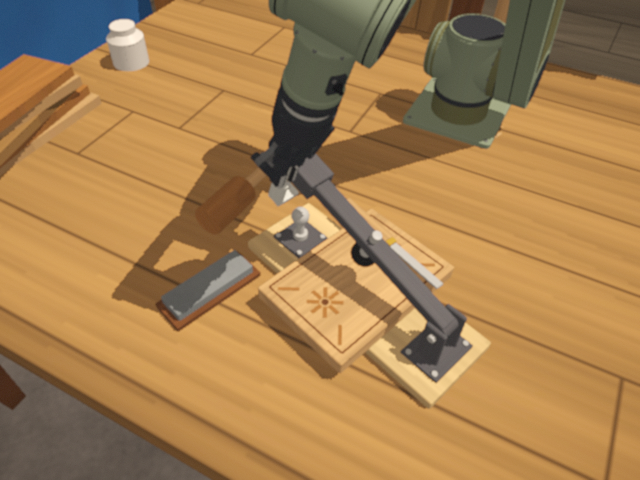

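View pics/top5.png

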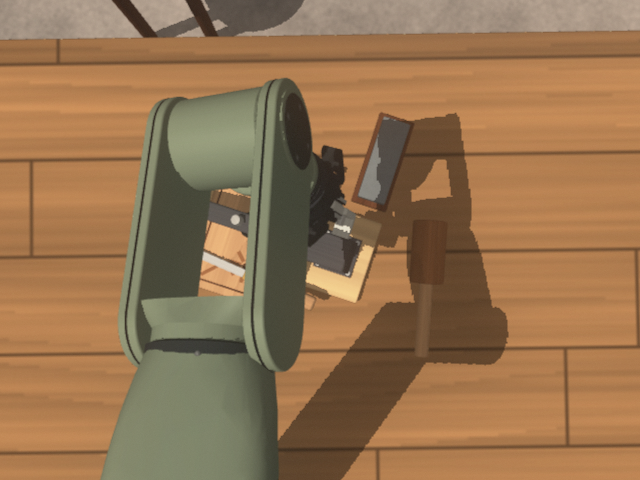

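The scene view shows the bar well raised, with the ball at (300,215) clear and the panel, chisel, stone and mallet at their old pixels. The top depth fit is invalid because the arm covers the bar there, so I'll recheck the angle from the scene camera.

Run:
```python
from cell import arm
from h import *
c=arm.camera("scene");W=cloud(c);g=(W-HINGE)@d;t=(W-HINGE)@n
m=(c["image"].max(2)<110)&(np.abs(t)<.011)&(g<-.04)&(g>-.23)&(W[...,2]>.1)&(W[...,2]<.2)
line=cv2.fitLine(np.stack([g[m],W[...,2][m]],1).astype(np.float32),cv2.DIST_HUBER,0,.005,.01).ravel()
a=np.arctan(-line[1]/line[0]);print(m.sum(),"angle",a)
# socket from bar angle
S=HINGE+Ro.from_rotvec(a*n).apply(BALL-HINGE);print("socket rise",S[2]-BALL[2])
c0=dict(np.load("scene0.npz"))
df=np.abs(c["image"].astype(int)-c0["image"]).max(2)>60
print("diff panel edge",df[300:370,290:360].mean(),"stone edge",df[285:330,155:200].mean(),"mallet",df[195:235,195:225].mean(),"chisel",df[255:290,415:445].mean())
s=arm.read_state();print(s["t"],s["ee_pos"],np.abs(s["joint_vel"]).max(),s["ft_force"],s["finger_gap"])
```

```text
155 angle 0.31641978
socket rise 0.09680942633814137
diff panel edge 0.0032653061224489797 stone edge 0.20246913580246914 mallet 0.4166666666666667 chisel 0.0838095238095238
10.1167 [ 0.61498656 -0.11206079  0.2318994 ] 0.0012973814755946685 [-9.54158248  0.55124524 -3.63987637] 0.1690818467360892
```

Run:
```python
from cell import arm
arm.hand_in();s=arm.read_state();print(s["t"],s["ee_pos"],s["finger_gap"])
```

```text
the job is handed in; nothing more can be done
the job is handed in; nothing more can be done
```

The bar is raised about 97 mm off the ball and held still in the gripper, and I handed the job in at about 10 s. I gripped the latch knob across the pull direction at 60 N and pulled it about 15.8 mm out while the bar was down. I then lifted along the hinge arc, turning the tool with the bar.

**Last checks:**
- **Lift:** the bar angle fitted from the scene camera was 0.316 rad, which puts the coupler about 97 mm above the ball. The gripper's own rise of 96 mm agrees.
- **Latch and grip:** the TCP was about 15 mm out during the lift and the finger gap stayed steady at about 0.17. The sideways spring load was about 9.5 N and the arm was still.
- **Panel, mallet, chisel and stone:** all were at their original pixels when I viewed the pictures.

**Checks that failed or disagreed:**
- **Bar angle from the top camera:** invalid, because the arm covered the bar in that view. I used the scene camera instead.
- **Image difference against the start:** it flagged changes at the mallet, chisel and stone. I put these down to the arm's shadow and the raised bar, because their outlines had not moved, but I did not measure their positions again.

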